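# Stir the grinding beads with the rod

### The arm

A 6-joint arm with a two-finger parallel gripper is mounted at the origin on the work surface. World frame = base frame: x ahead of the robot, y to its left, z up, the work surface at z = 0. Lengths are in mm, angles in rad, forces in N, time in s.
With the tool pointing down it reaches from about 250 to 725 mm from the base axis. Payload 4 kg.
Tool frame: the origin (TCP) lies on the centre line of the jaws, within the pads' length; the fingertips stand 19 mm ahead of it and the grasp point (between the pads) is the TCP; z points along the fingers, y is the line along which they close (so a half turn about z gives the same grasp; the last joint's range is limited). The gripper opens to 85 mm and grips with 20 to 120 N. Pads are 22 mm wide; open, the fingers measure 114 mm over their backs; the gripper's body (76 mm by 85 mm) begins 54 mm behind the grasp point. The pads swing forward as they close: fully open they stand 13 mm farther back than shut.
Start: joints at [1.167, 0.241, 0.005, 1.335, 0, 1.571], TCP at [196.456, 459.788, 250.306] pointing down, gripper open.
Joint ranges: [-2.72, 2.72], [-1.05, 1.87], [-1.09, 1.28], [-1.99, 2.15], [-1.42, 1.44], [-3.14, 3.14]. Speed limits (rad/s): [2.79, 2.79, 3.14, 3.14, 3.14, 3.14].

### API

Orientations are given as a rotation vector (axis times angle).
In Python, from rig import manip gives the robot as it stands. The module is installed in compiled form; this text tells all that it offers. Calls block until the motion is done:
- manip.move_pose(position, orientation): joint-space move of the TCP to a pose.
- manip.move_linear(position, ori=None, v=150): straight line of the TCP; ori=None keeps the orientation; v is the mean speed in mm/s.
- manip.goto_joints(angles): joint-space move.
- manip.set_gripper(opening, effort=None): opening from 0.0 (shut) to 1.0 (fully open); effort is the grip in N (None keeps the last); returns when the fingers have stopped.
- manip.wait(seconds).
- manip.inverse_kinematics(position, orientation): joint angles nearest the present ones, or None.
- manip.state(): the state.
- manip.get_image(name): name is "side" or "top" or "wrist"; returns (picture, depth): 420x560x3 uint8, red, green, blue; 420x560 float32, mm along the optical axis (not along the pixel's ray), 0 where there is no reading.
- manip.camera_params(name): a dict with "vertical_fov" (degrees; the focal length in pixels is half the picture's height over the tangent of half this angle, whatever the lens; pixels are square), "cx", "cy" (the principal point, pixels), "T" (4x4, takes a point from camera to world coordinates). Camera axes: x right, y down, z forward; pixel columns grow to the right and rows downward; lengths in mm; the calibration is good to about 2 mm. A picture is of the moment at which its call begins: read the wrist's pose just before it. camera_params takes no time and is no camera call; for the wrist camera it gives the pose at the moment of the call.
A pose or a line that the arm cannot do raises manip.PlanningError and nothing moves.
- manip.sign_off(): hands the job in; it is judged then, once.
The state is a dict: "time_s": time; "joint_pos": joint angles; "qvel": joint speeds; "joint_efforts": joint torques, N m; "tcp_pos": TCP position; "eef_rot": TCP orientation; "ft_force": force on the tool from outside, world axes, zero at the start; "wrist_torque": the same for the moment, N m; "gripper_width": opening from 0.0 (shut) to 1.0 (fully open); "grasp_force": force on a finger pad.
Only numpy, scipy, OpenCV 4.12 (cv2) and the standard library are available. Lean on these libraries where they do the work, as an engineer would, in place of code of your own. Each camera call takes 0.05 s, during which the arm holds its last target. There are 200 camera calls.

### The job

Take the stirring rod from the drying rack, lay it in the two saddles of the rod rest (handle towards the robot) and let go, then take it again by its handle. With the tip down among the beads, stir three full wide circles clockwise seen from above, wide enough to drive every bead out of its place; then lay the rod back in the rest the same way round and let go. Go gently: all beads stay in the jar, the jar stays upright where it is, the rod is not pressed hard on it, and the other things on the bench are left alone.

Things in the scene. Friction and masses are not known exactly. Their poses are not given: they have to be found in the camera images.
- rod: Stirring rod, 220 mm long, 80 g: a white square handle (16 x 16 mm, 75 mm long) and a round steel shaft 10 mm thick with a rounded end. Origin on its axis at mid-length; x runs along the axis towards the steel tip (handle from x = -110 to -35 mm, shaft from there to +110 mm). At the start it lies level in the drying rack.
- rod_tip (a point): The rod's steel tip, 110 mm along +x from its origin.
- rod_handle (a point): Grip point on the handle's axis, 80 mm along -x from the rod's origin, 30 mm from the handle's end.
- rack: Fixed wooden drying rack, 250 x 60 mm, 87 mm high, x along the rod. Two slotted blocks hide the rod's ends between walls that stand 27 mm above its axis (handle block x = -117 to -38 mm, shaft block +40 to +117 mm, both 36 to 40 mm wide in y); only the middle, x = -38 to +40 mm, is free to grip. Slots open upwards. Origin under its centre, on the bench; the rod's axis lies 60 mm above it.
- rest: Fixed rod rest: grey base 190 x 70 x 10 mm with two steel U saddles, open upwards. Origin on the bench; x is the way the rod's tip must point. Saddle for the handle, nearer the robot, at x = -50 mm, for the shaft at x = +80 mm, each 12 mm long, 30 mm wide inside, 44 mm outside; side walls rise 22 mm over the saddle floors, which lie at z = 72 mm (handle) and 75 mm (shaft).
- rest_bed (a point): Where the rod's origin belongs when it lies in the rest: 80 mm above the rest's origin, axes of the rest.
- jar: Loose round white porcelain milling jar, 0.95 kg, 140 mm across outside, 124 mm inside, 65 mm high, open on top; flat inner floor 8 mm above its origin, which is the centre of its underside; z up.
- bead1: Chunky steel grinding bead, a short cylinder 24 mm across and 22 mm high, 50 g, origin at its centre; one of six that stand in a close ring round the middle of the jar's floor, centres about 28 mm from the jar's axis.
- bead2: Chunky steel grinding bead, a short cylinder 24 mm across and 22 mm high, 50 g, origin at its centre; one of six that stand in a close ring round the middle of the jar's floor, centres about 28 mm from the jar's axis.
- bead3: Chunky steel grinding bead, a short cylinder 24 mm across and 22 mm high, 50 g, origin at its centre; one of six that stand in a close ring round the middle of the jar's floor, centres about 28 mm from the jar's axis.
- bead4: Chunky steel grinding bead, a short cylinder 24 mm across and 22 mm high, 50 g, origin at its centre; one of six that stand in a close ring round the middle of the jar's floor, centres about 28 mm from the jar's axis.
- bead5: Chunky steel grinding bead, a short cylinder 24 mm across and 22 mm high, 50 g, origin at its centre; one of six that stand in a close ring round the middle of the jar's floor, centres about 28 mm from the jar's axis.
- bead6: Chunky steel grinding bead, a short cylinder 24 mm across and 22 mm high, 50 g, origin at its centre; one of six that stand in a close ring round the middle of the jar's floor, centres about 28 mm from the jar's axis.
- wash_bottle: Bystander: white bottle 64 mm across, 160 mm high; origin under its centre.
- reagent_jar: Bystander: brown jar with black cap, 60 mm across, 85 mm high; origin under its centre.
- cup: Bystander: clear cup 70 mm across, 75 mm high; origin under its centre.
- dish: Bystander: white dish 90 mm across, 16 mm high; origin under its centre.
- stopper: Bystander: rubber stopper, 28 mm across at the foot, 36 mm at the top, 30 mm high; origin under its centre.

How it is judged (in metres and radians):
On the way, in this order (a step that is already met when the one before it is completed fails the run):
1. the rod lies in both saddles of the rest, handle at the handle saddle, let go (x of rod in the frame of rest_bed between -0.025 and 0.025 m and y of rod in the frame of rest_bed between -0.012 and 0.012 m and z of rod in the frame of rest_bed between -0.008 and 0.008 m and x of rod_tip in the frame of rest_bed above 0.07 m and angle between the x axis of rod and the x axis of rest, either way round below 0.15 rad and contact force between the fingers and rod below 0.2 N and linear speed of rod below 0.02 m/s), for 0.3 s.
2. clockwise stirring, round 1: rod held by its handle, tip down among the beads and on the jar's +x side (more than 12 mm from its axis) (z of rod_tip in the frame of jar below 0.026 m and horizontal distance between rod_tip and jar below 0.062 m and contact force between the fingers and rod above 1 N and distance between the grasp point and rod_handle below 0.045 m and x of rod_tip in the frame of jar above 0.012 m and y of rod_tip in the frame of jar above -0.01 m).
3. clockwise stirring, round 1: rod held by its handle, tip down among the beads and on the jar's -y side (more than 12 mm from its axis) (z of rod_tip in the frame of jar below 0.026 m and horizontal distance between rod_tip and jar below 0.062 m and contact force between the fingers and rod above 1 N and distance between the grasp point and rod_handle below 0.045 m and y of rod_tip in the frame of jar below -0.012 m and x of rod_tip in the frame of jar above -0.01 m).
4. clockwise stirring, round 1: rod held by its handle, tip down among the beads and on the jar's -x side (more than 12 mm from its axis) (z of rod_tip in the frame of jar below 0.026 m and horizontal distance between rod_tip and jar below 0.062 m and contact force between the fingers and rod above 1 N and distance between the grasp point and rod_handle below 0.045 m and x of rod_tip in the frame of jar below -0.012 m and y of rod_tip in the frame of jar below 0.01 m).
5. clockwise stirring, round 1: rod held by its handle, tip down among the beads and on the jar's +y side (more than 12 mm from its axis) (z of rod_tip in the frame of jar below 0.026 m and horizontal distance between rod_tip and jar below 0.062 m and contact force between the fingers and rod above 1 N and distance between the grasp point and rod_handle below 0.045 m and y of rod_tip in the frame of jar above 0.012 m and x of rod_tip in the frame of jar below 0.01 m).
6. clockwise stirring, round 2: rod held by its handle, tip down among the beads and on the jar's +x side (more than 12 mm from its axis) (all of step 2).
7. clockwise stirring, round 2: rod held by its handle, tip down among the beads and on the jar's -y side (more than 12 mm from its axis) (all of step 3).
8. clockwise stirring, round 2: rod held by its handle, tip down among the beads and on the jar's -x side (more than 12 mm from its axis) (all of step 4).
9. clockwise stirring, round 2: rod held by its handle, tip down among the beads and on the jar's +y side (more than 12 mm from its axis) (all of step 5).
At the end, for the whole second after the job is handed in: Rod released at rest in the saddles, tip to the rest's +x (25 mm along, 12 mm across, 8 mm in height, 0.15 rad); all six beads in the jar, each over 6 mm from where it began; jar upright (0.1 rad), within 40 mm of its start (all of step 1 and horizontal distance between each of bead1, bead2, bead3, bead4, bead5, bead6 and jar below 0.062 m and z of each of bead1, bead2, bead3, bead4, bead5, bead6 in the frame of jar below 0.06 m and distance of each of bead1, bead2, bead3, bead4, bead5, bead6 from where it was at the start of the episode above 0.006 m and angle between jar's own z axis and vertical below 0.1 rad and distance of jar from where it was at the start of the episode below 0.04 m and linear speed of jar below 0.02 m/s); the robot touches nothing.
It fails at once if a bead leaves the jar (distance between any of bead1, bead2, bead3, bead4, bead5, bead6 and jar above 0.1 m).
It fails at once if the jar is pushed more than 40 mm or tipped (distance of jar from where it was at the start of the episode above 0.04 m or angle between jar's own z axis and vertical above 0.2 rad).
It fails at once if the rod is pressed on the jar with more than 22 N (contact force between rod and jar above 22 N).
It fails at once if a bystander is moved more than 30 mm (distance of any of wash_bottle, reagent_jar, cup, dish, stopper from where it was at the start of the episode above 0.03 m).
It also fails if it takes over 72 s, if anything falls off the work surface, if the arm or the gripper's body presses on something with over 40 N, if the wrist force passes 120 N, or if a joint passes its speed limit or range.

## Working session

There is one attempt and no reset: what is moved stays moved. The work goes in short steps, each a Python script; the robot and the scene stay as the last script left them, time stands still between calls to the robot, and variables do not carry over. Pictures are saved under pics/ and viewed, at most 10 in all, crops included, and the job is handed in when it is done.

```bash
mkdir -p pics; cat > h.py <<'E'
import numpy as np, cv2
from rig import manip
from scipy.spatial.transform import Rotation as R
def cloud(name):
    p=manip.camera_params(name); im,d=manip.get_image(name)
    f=im.shape[0]/2/np.tan(np.radians(p["vertical_fov"])/2)
    v,u=np.mgrid[:im.shape[0],:im.shape[1]]
    P=np.stack([(u-p["cx"])/f*d,(v-p["cy"])/f*d,d],-1)
    T=np.array(p["T"]); W=P@T[:3,:3].T+T[:3,3]; W[d==0]=np.nan
    return im,d,W
def save(im,n): cv2.imwrite("pics/"+n,im[...,::-1])
E
python3 - <<'E'
from h import *
for n in ("top","side"):
    im,d,W=cloud(n); save(im,n+"0.png"); np.savez("/tmp/"+n,im=im,W=W)
    print(n,manip.camera_params(n)["T"],(d==0).mean())
s=manip.state();print(s["time_s"],s["eef_rot"],s["ft_force"],s["tcp_pos"])
E
```

```text
top [[-1.91092443e-02 -9.98653567e-01  4.82274771e-02  4.99696322e+02]
 [-9.99816927e-01  1.91339727e-02  5.10952200e-05  8.07424410e+01]
 [-9.73809654e-04 -4.82176715e-02 -9.98836377e-01  1.22009365e+03]
 [ 0.00000000e+00  0.00000000e+00  0.00000000e+00  1.00000000e+00]] 0.0038775510204081634
side [[ 7.89268718e-01 -3.65398669e-01  4.93496407e-01  9.95758925e+01]
 [-6.13846547e-01 -4.48929904e-01  6.49349180e-01 -5.57055212e+02]
 [-1.57260312e-02 -8.15442060e-01 -5.78625041e-01  6.31758648e+02]
 [ 0.00000000e+00  0.00000000e+00  0.00000000e+00  1.00000000e+00]] 0.004068877551020408
0.1 [-6.29887548e-01 -3.07739203e+00  2.95949807e-03] [-0.51787021 -0.19486378  0.20104679] [196.24273535 459.29738678 249.49563978]
```

View pics/top0.png

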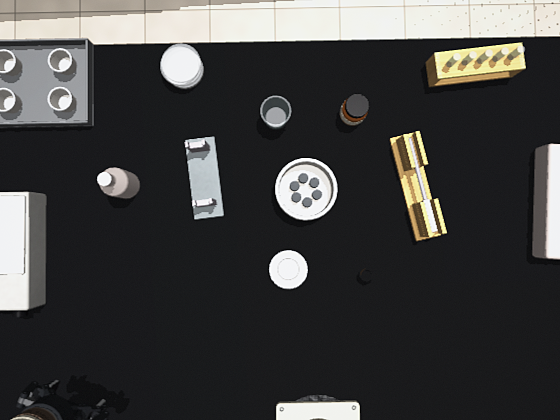

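View pics/side0.png

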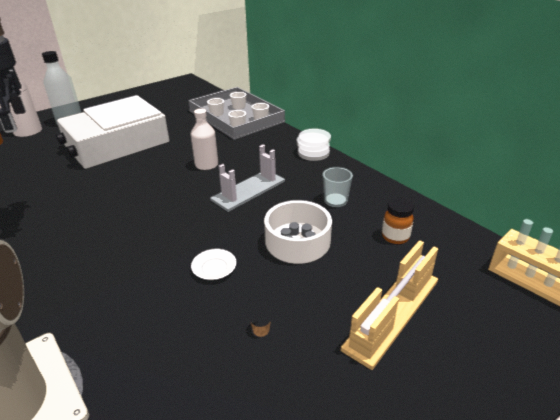

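The top view shows the rest at (205,177) with its saddles at (197,146) and (204,203), the jar at (306,190) and the rack at (418,187). The cup (276,112), reagent jar (354,110), dish (288,269), stopper (365,276) and wash bottle (120,183) stand around them. The side view shows the same things. Next I'll fit the poses.

```bash
python3 - <<'E'
from h import *
z=np.load("/tmp/top.npz");im,W=z["im"],z["W"]
def box(c0,c1,r0,r1):
    m=np.zeros(im.shape[:2],bool);m[r0:r1,c0:c1]=1;return m
def rect(m):
    p=W[m][:,:2].astype(np.float32);(c,s,a)=cv2.minAreaRect(p);b=cv2.boxPoints((c,s,a));
    e=max((b[1]-b[0],b[2]-b[1]),key=np.linalg.norm);e=e*np.sign(e[0]);return np.round(c,1),np.round(s,1),np.arctan2(e[1],e[0]),m.sum()
hz=W[...,2]
print("table z",np.nanmedian(hz[300:380,150:250]))
rb=box(170,235,125,230); print("rest base",rect(rb&(hz>4)&(hz<25)))
for lo in(60,):
    for r in ((125,165),(180,225)):
        m=box(170,235,*r)&(hz>60);print("saddle",rect(m),W[m].mean(0),hz[m].max())
kb=box(385,455,125,245);print("rack",rect(kb&(hz>4)))
m=kb&(hz>4)&(hz<30);print("rackbase",rect(m))
m=kb&(hz>78);print("wall tops",rect(m),np.nanmedian(hz[m]))
# jar rim
m=box(270,342,150,226)&(hz>55);p=W[m]
(c,r)=cv2.minEnclosingCircle(p[:,:2].astype(np.float32));print("jar",c,r,np.median(p[:,2]))
m=box(282,330,165,215)&(hz>20)&(hz<40)&(im.max(-1)<110);n,l,st,ce=cv2.connectedComponentsWithStats(m.astype(np.uint8))
for i in range(1,n):
    if st[i,4]>20: q=W[l==i];print("bead",q.mean(0).round(1),st[i,4])
# rod middle
g=rect(kb&(hz>4));
m=kb&(hz>50)&(hz<80);ii=np.argwhere(m)
for r in range(135,240,5):
    q=[(c,int(hz[r,c]),im[r,c].tolist()) for c in range(392,445) if 52<hz[r,c]<80]
    print(r,[(c,h,i) for c,h,i in q][:12:2])
for n,b in dict(bottle=(95,142,165,200),reag=(338,370,93,127),cup=(258,293,94,130),dish=(265,310,245,292),stop=(355,375,265,287)).items():
    q=W[box(*b)&(hz>6)];print(n,q.mean(0),q.min(0),q.max(0))
p=cv2.resize(im[120:250,380:460],None,fx=4,fy=4,interpolation=cv2.INTER_CUBIC);save(p,"rack.png")
E
```

```text
table z 1.3438540058074295
rest base (array([621.2, 259.7]), array([152.5, 247.9]), np.float32(-0.013038355), np.int64(2430))
saddle (array([687. , 260.3]), array([13.1, 43.9]), np.float32(-1.4373059), np.int64(153)) [686.04669631 259.80960533  81.48360011] 102.00098689943206
saddle (array([557.9, 246.2]), array([11.9, 44. ]), np.float32(-1.4597064), np.int64(131)) [557.76312991 246.57286169  80.02999161] 99.3629380103871
rack (array([ 593.8, -254.6]), array([164.3, 283.6]), np.float32(-0.031568337), np.int64(3517))
rackbase (array([ 593.8, -254.6]), array([164.3, 283.6]), np.float32(-0.031568337), np.int64(1657))
wall tops (array([ 589.3, -242.5]), array([233.3,  41.6]), np.float32(0.22750297), np.int64(726)) 87.17882896161245
jar (584.7138671875, 16.747333526611328) 69.89086151123047 65.27370401013377
bead [628.3 -25.4  30.5] 25
135 [(402, 71, [133, 110, 72]), (409, 53, [249, 250, 181]), (411, 55, [238, 233, 151]), (413, 58, [72, 54, 34]), (415, 79, [66, 45, 26])]
140 [(401, 55, [92, 73, 46]), (403, 73, [76, 55, 33]), (410, 66, [241, 240, 250]), (412, 64, [202, 165, 114]), (414, 56
[... 2485 characters left out ...]
[(425, 54, [78, 60, 38]), (427, 72, [79, 59, 36])]
bottle [602.32040728 425.77618921 101.9297767 ] [573.9377391  403.51637245   6.06486506] [653.61818469 512.2964954  165.06181628]
reag [760.67215995 -95.50749512  70.78277304] [ 736.38886806 -140.44825133    6.17487816] [811.12462902 -65.31919066  92.78746042]
cup [767.54061287  82.10868378  43.43540388] [726.11670373  45.08893354   6.00589033] [816.18199218 121.1808459   80.59767544]
dish [400.72818679  59.3576047   12.33425976] [347.93828983  14.64920366   6.0035614 ] [454.12540857 115.21771143  22.29548971]
stop [ 380.54313534 -110.54535889   11.59154597] [ 356.66835012 -137.66839186    6.0051832 ] [396.98429587 -95.84210159  31.0159495 ]
```

View pics/rack.png

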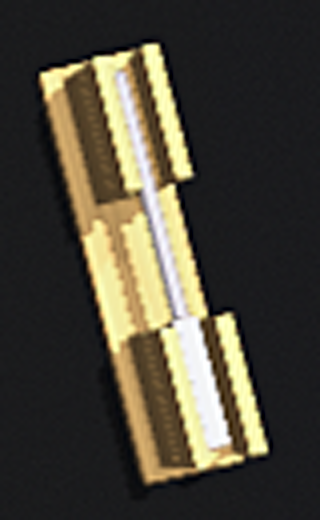

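The crop shows the white handle in the near block (crop 200,385) and the shaft running away to (120,75). So the rod's +x points away from the robot, at yaw ≈ 0.23. Next I'll check that every pose is reachable and go above the rod for a close look.

```bash
cat >> h.py <<'E'
RACK=np.array([589.3,-242.5]); RY=0.2275
REST=np.array([607.6,251.6]); SY=0.109
JAR=np.array([584.7,16.7])
def ori(yaw,b=0.,flip=False):
    h=np.array([np.cos(yaw),np.sin(yaw),0]);d=np.array([0,0,-1.])
    z=np.cos(b)*d+np.sin(b)*h; x=np.cos(b)*h-np.sin(b)*d
    if flip:x=-x
    return R.from_matrix(np.stack([x,np.cross(z,x),z],1)).as_rotvec()
def along(p,yaw,s,z): return np.array([p[0]+s*np.cos(yaw),p[1]+s*np.sin(yaw),z])
A=np.radians(45);TH=np.radians(78)
def stir_tcp(tip,yaw,th=TH,L=195.):   # L: grip to tip along rod
    return np.asarray(tip)-L*np.array([np.cos(th)*np.cos(yaw),np.cos(th)*np.sin(yaw),-np.sin(th)])
E
python3 - <<'E'
from h import *
for f in (0,1):
    ik=manip.inverse_kinematics
    r=lambda q:None if q is None else np.round(q,2)
    print(f,r(ik(along(RACK,RY,3,62),ori(RY,0,f))),r(ik(along(REST,SY,3,150),ori(SY,0,f))),r(ik(along(REST,SY,3,80),ori(SY,0,f))))
    for a in (0.6,A,1.0):
        print(' a',a,r(ik(along(REST,SY,-85,80),ori(SY,a,f))),[r(ik(stir_tcp([*(JAR+c),z],y),ori(y,a-TH,f))) for c in([0,0],[30,0]) for z in (20,100) for y in(0.03,)])
q=along(RACK,RY,0,200)
f=False if manip.inverse_kinematics(q,ori(RY,0,False)) is not None else True
manip.move_pose(q,ori(RY,0,f)); print(manip.state()["time_s"],manip.state()["joint_pos"])
im,d,W=cloud("wrist");save(im,"w1.png");np.savez("/tmp/w1",im=im,W=W)
E
```

```text
0 [-0.39  0.64  0.12  1.05  0.    2.53] [ 0.39  0.61  0.31  1.27  0.   -2.86] [ 0.39  0.67  0.22  1.12  0.   -2.86]
 a 0.6 [ 0.55  0.29 -0.66  0.07 -0.25 -2.77] [None, None, None, None]
 a 0.7853981633974483 [ 0.6   0.32 -0.82 -0.29 -0.34 -2.78] [array([ 0.03,  0.83,  0.71,  2.03, -0.  ,  3.14]), None, array([ 0.03,  0.92,  0.89,  2.12, -0.  ,  3.14]), None]
 a 1.0 [ 0.65  0.46 -0.98 -0.81 -0.45 -2.83] [array([ 0.03,  0.64,  0.45,  1.75, -0.  ,  3.14]), array([ 0.03,  0.63,  0.64,  1.94, -0.  ,  3.14]), array([ 0.03,  0.71,  0.58,  1.8 , -0.  ,  3.14]), array([ 0.03,  0.71,  0.78,  2.01, -0.  ,  3.14])]
1 [-0.39  0.64  0.12  1.05  0.   -0.62] [0.39 0.61 0.31 1.27 0.   0.28] [0.39 0.67 0.22 1.12 0.   0.28]
 a 0.6 [ 0.55  0.29 -0.66  0.07 -0.25  0.38] [None, None, None, None]
 a 0.7853981633974483 [ 0.6   0.32 -0.82 -0.29 -0.34  0.36] [array([ 0.03,  0.83,  0.71,  2.03, -0.  , -0.  ]), None, array([ 0.03,  0.92,  0.89,  2.12, -0.  , -0.  ]), None]
 a 1.0 [ 0.65  0.46 -0.98 -0.81 -0.45  0.31] [array([ 0.03,  0.64,  0.45,  1.75, -0.  , -0.  ]), array([ 0.03,  0.63,  0.64,  1.94, -0.  , -0.  ]), array([ 0.03,  0.71,  0.58,  1.8 , -0.  , -0.  ]), array([ 0.03,  0.71,  0.78,  2.01, -0.  , -0.  ])]
2.9417 [-3.88695278e-01  5.39609074e-01  3.19007658e-01  1.35004132e+00
  2.51607956e-04  2.52367164e+00]
```

View pics/w1.png

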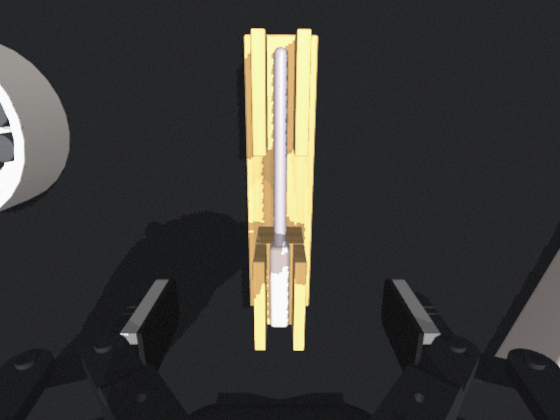

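The wrist view shows the rod from its handle end (279,325) to its tip (280,50), lying along the image column. I'll fit its axis from the cloud.

```bash
python3 - <<'E'
from h import *
z=np.load("/tmp/w1.npz");im,W=z["im"].astype(int),z["W"]
p=manip.camera_params("wrist");T=np.array(p["T"]);s=manip.state();Rt=R.from_rotvec(s["eef_rot"])
print("cam in tool",Rt.inv().apply(T[:3,3]-s["tcp_pos"]).round(1))
h=W[...,2];sat=im.max(-1)-im.min(-1)
m=(sat<45)&(im.min(-1)>110)&(h>50)&(h<85);m[:40]=0;m[335:]=0;m[:,:255]=0;m[:,305:]=0
q=W[m];print(m.sum())
for r in range(55,330,25):
    a=W[r][m[r]]
    if len(a):print(r,a[:,:2].mean(0).round(1),a[:,2].max().round(1),len(a))
vx,vy,x0,y0=cv2.fitLine(q[:,:2].astype(np.float32),cv2.DIST_HUBER,0,.01,.01).ravel()
if vx<0:vx,vy=-vx,-vy
t=(q[:,:2]-[x0,y0])@[vx,vy];c=np.array([x0,y0])+np.array([vx,vy])*(t.min()+t.max())/2
print("rod centre",c,"yaw",np.arctan2(vy,vx),"len",np.ptp(t))
w=(h>80)&(h<95)&(sat>45);w[:,:235]=0;w[:,325:]=0;print("walls",cv2.minAreaRect(W[w][:,:2].astype(np.float32)))
w=(h<50)&(h>2)&(np.abs(np.mgrid[:420,:560][0]-190)<25)&(np.abs(np.mgrid[:420,:560][1]-280)<30);print("mid floor",np.percentile(h[w],[5,50,95]))
E
```

```text
cam in tool [ 8.070e+01  1.000e-01 -1.239e+02]
4081
55 [ 693.5 -217.8] 66.1 14
80 [ 678.1 -221.4] 66.0 14
105 [ 662.  -224.8] 66.1 13
130 [ 645.3 -228.7] 66.0 13
155 [ 627.9 -232.7] 66.2 13
180 [ 609.6 -237. ] 66.8 13
205 [ 590.5 -241. ] 65.8 12
230 [ 570.6 -245.7] 66.0 12
255 [ 551.3 -250.1] 69.2 20
280 [ 529.6 -254.8] 69.2 19
305 [ 506.7 -259.9] 69.9 18
rod centre [ 588.37311477 -241.53532554] yaw 0.2224986 len 227.6506521852307
walls ((591.3849487304688, -240.6196746826172), (233.96343994140625, 39.92044448852539), 12.85301685333252)
mid floor [11.26589471 12.41254527 13.59864189]
```

```bash
cat >> h.py <<'E'
ROD=np.array([590.,-241.2]); RY=0.2225
REST=np.array([608.3,252.3]); A=1.0
def st(t=""):
    s=manip.state();print(t,round(s["time_s"],2),np.round(s["tcp_pos"],1),"w",round(s["gripper_width"],3),"gf",np.round(s["grasp_force"],1),"F",np.round(s["ft_force"],1));return s
E
python3 - <<'E'
from h import *
o=ori(RY,0,True)
manip.set_gripper(0.6,60)
manip.move_pose(along(ROD,RY,3,110),o); 
manip.move_linear(along(ROD,RY,3,60.5),v=100);st("down")
manip.set_gripper(0,50);st("grip")
manip.move_linear(along(ROD,RY,3,190),v=120);st("up")
manip.move_pose(along(REST,SY,3,190),ori(SY,0,True));st("over rest")
im,d,W=cloud("wrist");save(im,"w2.png");np.savez("/tmp/w2",im=im,W=W)
E
```

```text
down 6.71 [ 593.2 -240.6   60.7] w 0.598 gf 0.0 F [ 0.8  0.6 -0.4]
grip 7.17 [ 593.5 -240.8   61.4] w 0.094 gf 48.8 F [ 0.5 -0.8  3.4]
up 8.41 [ 592.4 -240.3  188.9] w 0.096 gf 48.7 F [ 0.6  0.4 -1.3]
over rest 10.2 [611.8 251.4 190. ] w 0.095 gf 48.7 F [ 0.3 -0.5 -0.4]
```

View pics/w2.png

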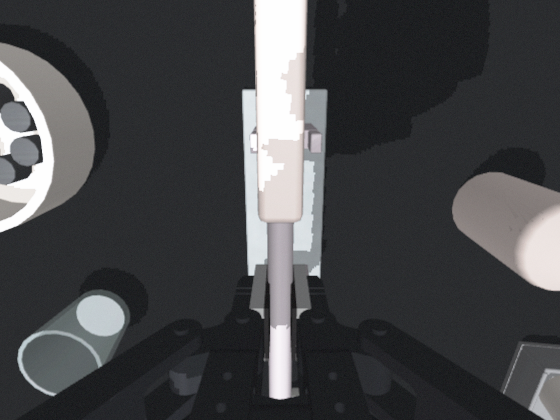

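The rod sits straight in the jaws, and the handle saddle's walls at (254,142) and (315,142) are centred on it. I'll measure the rest from this view, then place.

```bash
python3 - <<'E'
from h import *
z=np.load("/tmp/w2.npz");W=z["W"];h=W[...,2]
m=(h>80)&(h<110);m[:,:240]=0;m[:,330:]=0;m[:120]=0;m[165:]=0
print("saddle",cv2.minAreaRect(W[m][:,:2].astype(np.float32)),m.sum(),h[m].max())
b=(h>5)&(h<18);b[:,:235]=0;b[:,335:]=0;b[:80]=0;b[285:]=0
for r in (110,180,200,220): 
    c=np.where(b[r])[0];e=(W[r,c[0],:2]+W[r,c[-1],:2])/2;print(r,e.round(1))
e=W[88:110,280:320][(h[88:110,280:320]>5)&(h[88:110,280:320]<18)]
bb=W[b];u=[np.cos(SY),np.sin(SY)];print("base near edge x along",((bb[:,:2]-REST)@u).min())
k=(h>150)&(h<215);k[:,:235]=0;k[:,325:]=0;k[225:]=0
q=W[k];print("handle z/lateral/near",[( round(W[r][k[r]][:,2].max(),1),round(((W[r][k[r]][:,:2]-REST)@[-u[1],u[0]]).mean(),1)) for r in (10,60,110,160,210)])
E
```

```text
saddle ((559.8048095703125, 249.02171325683594), (11.962640762329102, 43.8143424987793), 6.172173500061035) 401 96.39277080766135
110 [543.5 247.3]
180 [602.4 253.3]
200 [620.3 255.3]
220 [639.3 257.5]
base near edge x along -80.64059295635798
handle z/lateral/near [(np.float64(198.5), np.float64(-1.2)), (np.float64(198.8), np.float64(-1.2)), (np.float64(198.0), np.float64(-1.2)), (np.float64(197.7), np.float64(-1.3)), (np.float64(198.2), np.float64(-1.3))]
```

```bash
cat >> h.py <<'E'
REST=np.array([609.2,254.2])
E
python3 - <<'E'
from h import *
C=REST+[0,1.1]; o=ori(SY,0,True)
manip.move_linear(along(C,SY,3,130),o,v=100);st()
manip.move_linear(along(C,SY,3,82),v=60);st("low")
manip.set_gripper(0.35,30);manip.wait(0.3);st("open")
manip.move_linear(along(C,SY,3,210),v=150);manip.wait(.1);st("up")
im,d,W=cloud("wrist");save(im,"w3.png");np.savez("/tmp/w3",im=im,W=W)
ik=manip.inverse_kinematics
r=lambda q:None if q is None else np.round(q,2)
j=np.array(manip.state()["joint_pos"]);print(r(j))
for f in(False,True):
  for sy in (-.3,-.15,.03):
    print(f,sy,r(ik(along(REST,SY,-85,80),ori(SY,A,f))),[r(ik(stir_tcp([*(JAR+c),z],sy),ori(sy,A-TH,f))) for c,z in (([0,0],20),([30,0],20),([0,0],100),([0,-30],20))])
E
```

```text
11.0 [612.6 255.6 130.5] w 0.097 gf 48.7 F [ 0.2 -0.  -1.4]
low 11.95 [612.3 255.7  81.8] w 0.096 gf 48.7 F [-0.1 -0.9 -1.3]
open 12.59 [612.2 255.6  82. ] w 0.347 gf 0.0 F [-0.7  0.1  0. ]
up 13.69 [611.5 255.3 208.3] w 0.349 gf 0.0 F [-0.1 -0.   0.5]
[0.4  0.59 0.43 1.41 0.   0.29]
False -0.3 [ 0.65  0.46 -0.98 -0.8  -0.45 -2.83] [array([-0.  ,  0.63,  0.44,  1.73,  0.1 , -2.86]), array([-0.  ,  0.7 ,  0.56,  1.78,  0.1 , -2.86]), array([-0.  ,  0.62,  0.62,  1.92,  0.1 , -2.86]), array([-0.05,  0.63,  0.44,  1.73,  0.09, -2.91])]
False -0.15 [ 0.65  0.46 -0.98 -0.8  -0.45 -2.83] [array([ 0.01,  0.64,  0.45,  1.74,  0.06, -2.99]), array([ 0.01,  0.71,  0.57,  1.8 ,  0.06, -2.99]), array([ 0.01,  0.62,  0.63,  1.94,  0.06, -2.99]), array([-0.03,  0.64,  0.45,  1.74,  0.04, -3.03])]
False 0.03 [ 0.65  0.46 -0.98 -0.8  -0.45 -2.83] [array([ 0.03,  0.64,  0.45,  1.75, -0.  ,  3.14]), array([ 0.03,  0.71,  0.58,  1.8 , -0.  ,  3.14]), array([ 0.03,  0.63,  0.64,  1.94, -0.  ,  3.14]), array([-0.02,  0.64,  0.45,  1.75, -0.02,  3.1 ])]
True -0.3 [ 0.65  0.46 -0.98 -0.8  -0.45  0.32] [array([-0.  ,  0.63,  0.44,  1.73,  0.1 ,  0.28]), array([-0.  ,  0.7 ,  0.56,  1.78,  0.1 ,  0.28]), array([-0.  ,  0.62,  0.62,  1.92,  0.1 ,  0.28]), array([-0.05,  0.63,  0.44,  1.73,  0.09,  0.24])]
True -0.15 [ 0.65  0.46 -0.98 -0.8  -0.45  0.32] [array([0.01, 0.64, 0.45, 1.74, 0.06, 0.15]), array([0.01, 0.71, 0.57, 1.8 , 0.06, 0.15]), array([0.01, 0.62, 0.63, 1.94, 0.06, 0.15]), array([-0.03,  0.64,  0.45,  1.74,  0.04,  0.11])]
True 0.03 [ 0.65  0.46 -0.98 -0.8  -0.45  0.32] [array([ 0.03,  0.64,  0.45,  1.75, -0.  , -0.  ]), array([ 0.03,  0.71,  0.58,  1.8 , -0.  , -0.  ]), array([ 0.03,  0.63,  0.64,  1.94, -0.  , -0.  ]), array([-0.02,  0.64,  0.45,  1.75, -0.02, -0.04])]
```

View pics/w3.png

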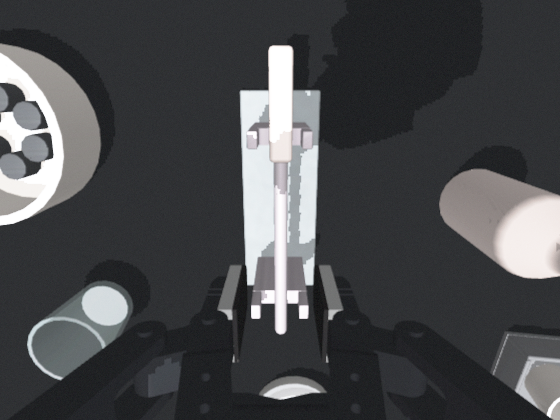

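The rod lies in both saddles, with its handle end at (281,47), its tip at (281,330) and the handle saddle at (280,140). I'll measure it and grip the handle with the tool leaning.

```bash
python3 - <<'E'
from h import *
z=np.load("/tmp/w3.npz");W=z["W"];h=W[...,2]
k=(h>76)&(h<95);k[:,:266]=0;k[:,296:]=0;k[:40]=0;k[165:]=0
q=W[k];u=np.array([np.cos(SY),np.sin(SY)]);n=np.array([-u[1],u[0]])
t=(q[:,:2]-REST)@u
print("handle along",t.min(),t.max(),[(r,round(((W[r][k[r]][:,:2]-REST)@n).mean(),1),round(np.median(W[r][k[r]][:,2]),1)) for r in (55,75,95,115,155)])
G=along(REST,SY,-88,80); o=ori(SY,A,False); zt=R.from_rotvec(o).as_matrix()[:,2]
j=np.array(manip.state()["joint_pos"])
ik=manip.inverse_kinematics
for d,up in((90,60),(80,0),(40,0),(0,0),(0,40),(0,100),(0,140)):
    q=ik(G-zt*d+[0,0,up],o);print(d,up,None if q is None else np.round(q,2))
E
```

```text
handle along -107.60948493815042 -31.028290967982617 [(55, np.float64(0.8), np.float64(88.1)), (75, np.float64(0.8), np.float64(87.9)), (95, np.float64(0.8), np.float64(88.2)), (115, np.float64(1.0), np.float64(88.3)), (155, np.float64(0.8), np.float64(88.0))]
90 60 [ 0.79  0.01 -1.   -0.32 -0.56 -2.73]
80 0 [ 0.77  0.25 -1.08 -0.64 -0.54 -2.74]
40 0 [ 0.71  0.36 -1.04 -0.74 -0.5  -2.79]
0 0 [ 0.66  0.46 -0.98 -0.8  -0.45 -2.82]
0 40 [ 0.66  0.33 -0.96 -0.64 -0.45 -2.82]
0 100 [ 0.66  0.15 -0.89 -0.4  -0.45 -2.82]
0 140 [ 0.66  0.05 -0.84 -0.24 -0.45 -2.82]
```

```bash
cat >> h.py <<'E'
n=np.array([-np.sin(SY),np.cos(SY)])
JAR=np.array([586.,18.]); YS=-0.3; GA=-87.; L=199.5
G=along(REST+0.8*n,SY,GA,80); OG=ori(SY,A,False); ZT=R.from_rotvec(OG).as_matrix()[:,2]
OS=ori(YS,A-TH,False)
E
python3 - <<'E'
from h import *
j=np.array(manip.state()["joint_pos"]);j[5]=-2.83;manip.goto_joints(j);st("swung")
manip.set_gripper(0.45,60)
manip.move_pose(G-40*ZT+[0,0,60],OG);st("hover")
manip.move_linear(G,v=100);st("at")
manip.set_gripper(0,70);st("grip")
manip.move_linear(G+[0,0,140],v=150);st("lift")
manip.move_pose(stir_tcp([*JAR,100],YS,TH,L),OS);manip.wait(.2);s=st("over jar")
t=s["tcp_pos"];print("tip est",(t+L*np.array([np.cos(TH)*np.cos(YS),np.cos(TH)*np.sin(YS),-np.sin(TH)])).round(1))
for k in("side","top"):
    im,d,W=cloud(k);np.savez("/tmp/j"+k,im=im,W=W);save(im,"j"+k+".png")
a=cv2.imread("pics/jside.png")[60:330,180:440];b=cv2.imread("pics/jtop.png")[120:330,190:390]
a=cv2.resize(a,(400,415));b=cv2.resize(b,(395,415));cv2.imwrite("pics/j.png",np.hstack([a,b]))
E
```

```text
swung 16.38 [611.6 255.4 208.4] w 0.354 gf 0.0 F [ 0.4 -0.4 -0.4]
hover 18.27 [490.1 242.6 162.4] w 0.453 gf 0.0 F [-0.1  0.4  0.8]
at 19.31 [522.8 245.6  80.3] w 0.449 gf 0.0 F [ 0.1 -0.7  0.6]
grip 19.63 [522.8 245.8  80.9] w 0.174 gf 68.4 F [-2.2 -0.3  3.2]
lift 20.72 [521.9 245.  218.5] w 0.173 gf 68.3 F [ 0.9  0.1 -1.2]
over jar 22.8 [546.2  30.8 295. ] w 0.178 gf 68.5 F [ 0.5 -1.  -0.7]
tip est [585.8  18.6  99.9]
```

View pics/j.png

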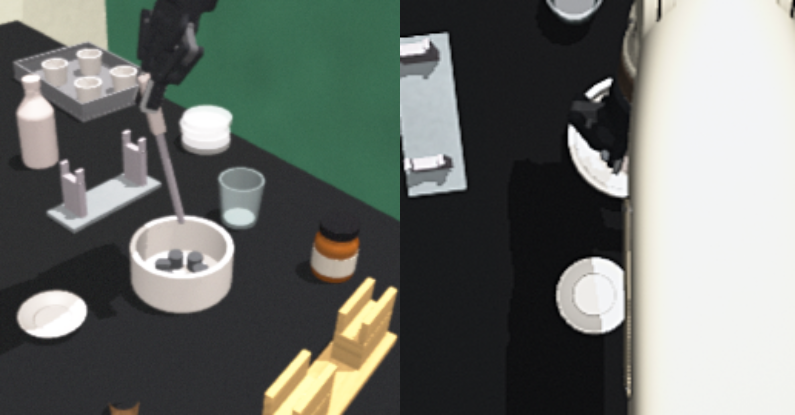

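The rod hangs steeply above the jar, its tip at crop (180,218), about (297,202) in the side picture. The beads are below at crop (165–205,255–270). I'll measure tip and rim in the side frame.

```bash
python3 - <<'E'
from h import *
z=np.load("/tmp/jside.npz");im,W=z["im"].astype(int),z["W"];h=W[...,2]
for r in range(150,206,6):
    s=[c for c in range(270,305) if 85<h[r,c]<320 and 450<W[r,c,0]<650 and -60<W[r,c,1]<90]
    if s:print(r,s[0],s[-1],W[r,s].mean(0).round(1))
m=(h>85)&(h<100)&(np.linalg.norm(W[...,:2]-JAR,axis=-1)<50);print("lowest rod",h[(h>80)&(np.linalg.norm(W[...,:2]-JAR,axis=-1)<50)].min())
m=(h>61)&(h<70)&(np.linalg.norm(W[...,:2]-JAR,axis=-1)<80)
print("rim side",cv2.minEnclosingCircle(W[m][:,:2].astype(np.float32)),cv2.minAreaRect(W[m][:,:2].astype(np.float32)),m.sum(),"table",np.nanmedian(h[250:300,60:150]))
E
```

```text
150 282 287 [556.4  24.4 234.4]
156 284 288 [559.3  23.8 221.1]
162 285 290 [561.6  22.3 208.1]
168 287 291 [564.5  21.4 194.4]
174 288 293 [567.6  20.9 180.1]
180 290 294 [570.1  19.3 166.4]
186 291 295 [572.8  19.5 151.3]
192 293 297 [576.4  17.6 136.7]
198 294 298 [579.2  17.7 121.1]
204 296 299 [581.7  15.9 106.3]
lowest rod 103.02210367735745
rim side ((584.8151245117188, 18.945728302001953), 71.8929443359375) ((584.6632690429688, 17.19476318359375), (138.19049072265625, 137.79823303222656), 52.97456359863281) 582 table -0.12655184755647042
```

```bash
cat >> h.py <<'E'
JAR=np.array([585.,17.5])
def tip_to(x,y,z,v): manip.move_linear(stir_tcp([JAR[0]+x,JAR[1]+y,z],YS,TH,L),OS,v=v)
def stir(a0,turns,r0,r1,v=50,z=16,N=16):
    for k in range(int(turns*N)+1):
        a=a0-2*np.pi*k/N; r=r0+(r1-r0)*min(1,k/N)
        tip_to(r*np.cos(a),r*np.sin(a),z,v)
        s=manip.state();F=np.array(s["ft_force"])
        print(k,round(s["time_s"],1),F.round(1),end="; ")
        if np.linalg.norm(F)>14: print("STOP");return False
    return True
E
python3 - <<'E'
from h import *
tip_to(0,0,60,120);st()
tip_to(0,0,16,60);st("down")
print(stir(np.pi/6,1,12,27))
im,d,W=cloud("side");save(cv2.resize(im[150:290,220:370],None,fx=4,fy=4),"s1.png")
E
```

```text
23.38 [545.1  29.8 255.4] w 0.175 gf 68.5 F [ 0.   0.5 -0.4]
down 24.27 [545.5  29.8 211.4] w 0.175 gf 68.5 F [ 0.2  0.5 -0.9]
0 24.7 [ 0.4 -1.2 -1.2]; 1 24.9 [ 0.6  0.5 -0.4]; 2 25.2 [ 0.1  0.3 -1. ]; 3 25.4 [-0.6  0.7 -1.7]; 4 25.7 [ 0.4 -0.2 -0.9]; 5 26.0 [ 0.4 -0.7 -0.2]; 6 26.3 [-0.3  0.7 -1.5]; 7 26.6 [-1.2  0.  -0.6]; 8 26.9 [ 0.1  0.8 -0.2]; 9 27.2 [-0.   1.  -1.4]; 10 27.5 [-0.3  0.5 -0.8]; 11 27.8 [-0.3 -0.  -0.9]; 12 28.1 [-0.7 -0.9 -0.6]; 13 28.5 [ 0.9 -0.  -0.6]; 14 28.8 [-0.6  0.7 -0.8]; 15 29.1 [-0.5 -0.4 -0.9]; 16 29.5 [-0.5  0.3 -1.3]; True
```

View pics/s1.png

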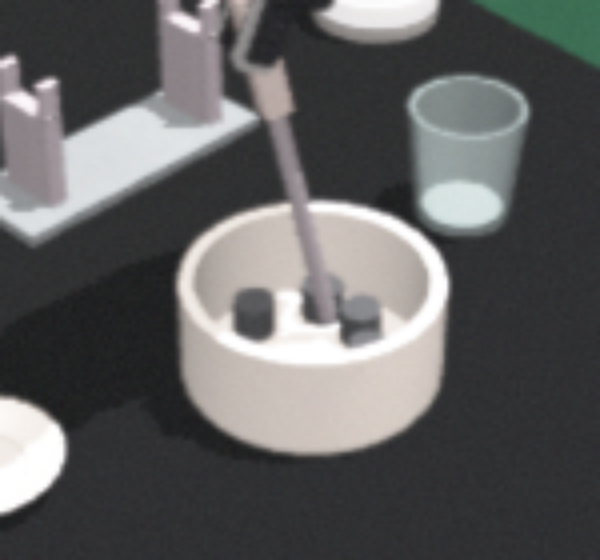

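The beads have spread at (255,313), (322,290) and (360,315), the tip is among them at (327,318) and the jar is unmoved. Forces are tiny. I'll stir on, then lift out and check the beads from the top.

```bash
python3 - <<'E'
from h import *
ok=stir(np.pi/6,2.3,27,30,v=60)
print(ok)
tip_to(5,-5,16,60);tip_to(0,0,100,120);st("out")
manip.move_pose(G+[0,0,140],OG);manip.wait(.2);st("over rest")
im,d,W=cloud("top")
h=W[...,2];m=(h>55)&(h<75)&(np.linalg.norm(W[...,:2]-JAR,axis=-1)<85);print("jar",cv2.minEnclosingCircle(W[m][:,:2].astype(np.float32)))
im0=np.load("/tmp/top.npz")["im"]
f=lambda i:cv2.resize(i[150:230,266:346],(390,390),interpolation=cv2.INTER_CUBIC)
save(np.hstack([f(im0),f(im)]),"cmp.png")
im,d,W=cloud("wrist");np.savez("/tmp/w4",im=im,W=W);save(im,"w4.png")
E
```

```text
0 29.8 [-0.6 -0.  -0.9]; 1 30.1 [-0.3 -0.1 -0.6]; 2 30.5 [0.3 0.6 0.2]; 3 30.8 [ 0.5  0.6 -1.4]; 4 31.1 [ 0.2  0.3 -0.6]; 5 31.4 [-0.7 -0.2 -0.8]; 6 31.8 [ 0.5  0.6 -1. ]; 7 32.1 [ 0.5  0.6 -0.4]; 8 32.5 [ 0.6 -0.1 -0.1]; 9 32.8 [ 0.3  1.  -1.2]; 10 33.1 [-0.5 -0.5 -1. ]; 11 33.5 [-0.2 -1.  -0.7]; 12 33.8 [-0.1 -0.5 -1.7]; 13 34.1 [-0.1  0.1 -1.8]; 14 34.5 [ 0.1 -0.4 -1. ]; 15 34.8 [ 0.8 -0.2 -1.7]; 16 35.2 [-0.5 -0.7 -0.4]; 17 35.5 [-0.6  0.6 -0.6]; 18 35.9 [-0.3  0.7 -1. ]; 19 36.2 [ 0.6 -0.3 -0.6]; 20 36.5 [-0.1  0.4 -1.8]; 21 36.9 [-0.   1.2 -0.9]; 22 37.2 [-0.3 -0.6 -1. ]; 23 37.6 [-0.5  0.3 -1.1]; 24 37.9 [ 0.2  0.3 -1.8]; 25 38.2 [ 0.5  0.4 -1.6]; 26 38.6 [ 0.  -0.6 -0.2]; 27 38.9 [ 0.1  0.6 -0.3]; 28 39.3 [-0.9  0.7 -1.9]; 29 39.6 [-0.2  0.7 -2.3]; 30 40.0 [ 0.5 -0.4 -0.6]; 31 40.3 [-0.6  0.1 -0.2]; 32 40.6 [-0.5 -1.  -1. ]; 33 41.0 [ 0.1  0.4 -0.7]; 34 41.3 [ 0.3 -0.5 -0.9]; 35 41.7 [ 0.6  0.3 -1.4]; 36 42.0 [-0.4  0.  -1. ]; True
out 43.38 [545.3  29.6 294.4] w 0.176 gf 68.6 F [-0.1 -0.4 -1.3]
over rest 45.47 [523.2 245.5 220.2] w 0.172 gf 69.5 F [ 0.   0.5 -1.6]
jar ((584.8177490234375, 16.590755462646484), 69.78446960449219)
```

View pics/cmp.png

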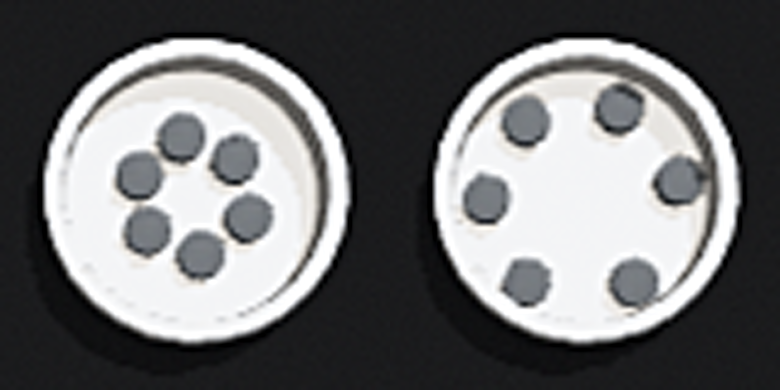

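View pics/w4.png

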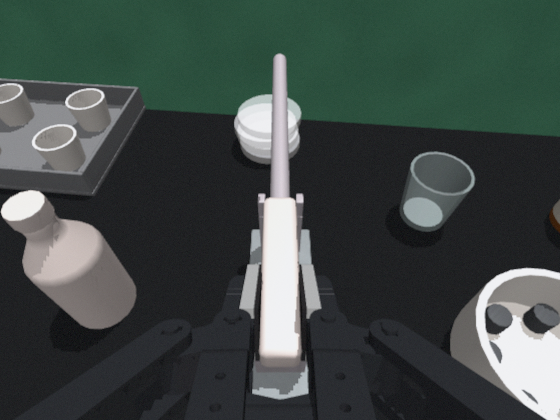

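All six beads moved outwards to about 45 mm from the axis, e.g. crop (180,137) → (527,120), and the jar has not moved. The wrist view shows the rod still straight in the jaws, from (280,355) to its tip (280,60). I'll check its pitch, then lay it down.

```bash
python3 - <<'E'
from h import *
z=np.load("/tmp/w4.npz");W=z["W"];h=W[...,2];u=np.array([np.cos(SY),np.sin(SY)])
for r in (65,90,120,150,185,210,260,300,340):
    c=[c for c in range(262,300) if h[r,c]>190]
    if c: q=W[r,c];print(r,((q[:,:2]-REST)@u).mean().round(1),((q[:,:2]-REST)@n).mean().round(1),q[:,2].max().round(1))
manip.move_linear(G+[0,0,40],v=120)
manip.move_linear(G+[0,0,1.5],v=50);st("low")
manip.set_gripper(0.3,30);manip.wait(.3);st("open")
E
```

```text
65 93.8 0.9 225.8
90 62.5 0.9 225.6
120 30.8 0.9 225.5
150 3.4 0.9 225.9
185 -22.8 0.9 225.6
210 -42.1 0.8 228.3
260 -69.1 0.5 228.5
300 -87.1 0.3 229.2
340 -102.3 0.3 228.6
low 47.47 [522.8 245.6  81.8] w 0.177 gf 69.5 F [ 0.4 -0.3 -0.9]
open 48.03 [522.7 245.5  81.6] w 0.298 gf 0.0 F [0.3 0.2 0.4]
```

```bash
python3 - <<'E'
from h import *
manip.move_linear(G-40*ZT+[0,0,60],v=120);st()
u=np.array([np.cos(SY),np.sin(SY)])
manip.move_linear(G-40*ZT+[0,0,130],v=150);manip.wait(.3);st()
im,d,W=cloud("wrist");h=W[...,2]
P=W[...,:2]-REST;a=P@u;l=P@n
m=(abs(l)<9)&(h>76)&(h<100)&(abs(a)<125);print("rod along",a[m].min(),a[m].max())
for s in(-100,-85,-70,-20,0,30,60,100):
    k=m&(abs(a-s)<4)
    if k.any():print(s,l[k].mean().round(1),np.percentile(h[k],95).round(1))
im,d,W=cloud("top");h=W[...,2]
k=(h>55)&(h<75)&(np.linalg.norm(W[...,:2]-JAR,axis=-1)<85);print("jar",cv2.minEnclosingCircle(W[k][:,:2].astype(np.float32)))
E
```

```text
48.91 [489.1 241.8 161.4] w 0.301 gf 0.0 F [-0.4 -0.1 -0.1]
 49.83 [488.8 241.5 230.2] w 0.296 gf 0.0 F [-0.6 -0.  -1.1]
rod along -109.13345510087638 108.93761250781291
-100 0.9 89.1
-85 1.1 89.3
-70 1.0 89.1
-20 1.0 85.8
0 1.2 85.5
30 1.4 85.8
60 1.5 85.7
100 1.0 85.5
jar ((584.6881103515625, 16.54991340637207), 69.92223358154297)
```

The rod lies centred and level in the rest, let go. Handing in.

```bash
python3 -c "
from rig import manip
print(manip.sign_off())"
```

```text
the job is handed in; nothing more can be done
None
```

The job is handed in at about 50 s: the rod was laid in the rest, taken again by its handle, stirred three full clockwise circles, and laid back level and let go; the last pictures show all six beads moved outwards but still in the jar and the jar unmoved, but the sign-off returned no verdict.

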